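# Close up the sticker cutter

## Robot

A 6-joint arm with a two-finger parallel gripper is mounted at the origin on the work surface. World frame = base frame: x ahead of the robot, y to its left, z up, the work surface at z = 0. Lengths are in mm, angles in rad, forces in N, time in s.
With the tool pointing down it reaches from about 350 to 975 mm from the base axis. Payload 7.1 kg.
Tool frame: the origin (TCP) lies at the very end of the fingers, on their centre line; the grasp point (between the pads) lies tcp_to_grasp behind it (tcp_to_grasp is the distance from the TCP to the grasp point, in mm); z points along the fingers, x is the direction in which the jaws open and shut, and the axes are right-handed (so a half turn about z gives the same grasp; the last joint's range is limited). The gripper opens to 88 mm and grips with 3 to 60 N. Pads are 20 mm wide; open, the fingers measure 115 mm over their backs; the gripper's body (75 mm by 178 mm) begins 61 mm behind the grasp point.
Start: joints at [-1.148, 0.423, 1.63, -0, 1.089, -0.019], TCP at [267.244, -564.965, 222.675] pointing down, gripper open.
Joint ranges: [-3, 3], [-0.9, 2.11], [0.09, 2.58], [-1.31, 4.45], [0.11, 2.69], [-2.54, 2.54]. Speed limits (rad/s): [2.39, 2.39, 3.01, 3.14, 3.14, 3.14].

## Interface

Orientations are given as a rotation vector (axis times angle).
In Python, from workcell import get_obs, get_image, close_job, recognise, mark_of, tcp_to_grasp gives the robot as it stands. The module is installed in compiled form; this text tells all that it offers.
- The arm moves only by the tool move_arm, never from a script. Its argument "motion" is a list of rows, each a list of 7 numbers: the shift along the world's x, y, z in mm, then the turn, a rotation vector about the world's x, y, z in rad, then the finger opening in mm, from 0 to 87.8. A call has 1 to 5 rows; each row is the pose to reach, as a shift and turn from the pose commanded when the call began; what a row does not reach only later rows make up. A row lasts 1/12 s, in which the tool goes at most 41.7 mm and 7.16 degrees, less where a joint would pass 70% of its speed; a pose out of reach is approached as far as the arm can. A call with a gripper value outside its range is refused whole. The fingers move at their own pace and stop on an object; the grip force is fixed at half the most. Time passes only in rows, so rows that repeat a pose let the fingers close. It gives the time, the measured TCP pose, the force and the opening at its end, in the units of the state.
- get_obs(): the state, without advancing time (a new reading comes with each control period).
- get_image(name): name is "scene" or "top" or "wrist"; returns a dict with "color" (384x512x3 uint8, red, green, blue), "mtx" (3x3 intrinsics, pixels), "camera_from_world" (4x4, takes a point from world to camera coordinates). Camera axes: x right, y up, looking along -z (the intrinsics and any distortion apply to the point x, -y, -z); pixel columns grow to the right and rows downward; lengths in mm; the calibration is good to about 2 mm. The wrist camera is an equidistant fisheye: a pixel r from the principal point sees the ray r / f radians off the axis. A picture is of the moment at which its call begins. There is no depth.
- close_job(): hands the job in, once; it reports no verdict.
Trained networks look in a picture, given as the dict that the camera call returned (one of the last four; its "shot" number tells which), for a name from the list of things; names that differ only in an ending like _2 or _b are one class to them, and where a whole thing is asked for, a point or a joint stands for the part that bears it (a point fixed in the world has none). Each returns a list of dicts, best first, with "p" (0 to 1); they miss things now and then, are a little off and sometimes report something else, mostly with a low value. They report only what shows in the picture. A call takes as long as a camera call.
- recognise(picture, label): "bbox" ([centre column, centre row, width, height] in pixels, round what is visible of it).
- mark_of(picture, label): "location" ([row, column] in pixels: a listed point, or the origin of a listed thing).
The state is a dict: "t": time; "qpos": joint angles; "qvel": joint speeds; "joint_torque": joint torques, N m; "ee_pos": TCP position; "orientation": TCP orientation; "ft_force": force on the tool from outside, world axes, zero at the start; "moment": the same for the moment, N m; "width": finger opening in mm.
Only numpy, scipy, OpenCV 4.12 (cv2) and the standard library are available. Lean on these libraries where they do the work, as an engineer would, in place of code of your own. Each camera call takes 0.05 s, during which the arm holds its last target. There are 200 camera calls.

## Task

The sheet is loaded, so make the sticker cutter ready to run: with the fingertips gently push the loading tray fully home into the machine first, and only then push the yellow-framed guard down until it lies flat on the deck. Nothing needs to be picked up: leave the glue bottle, the tape roll and the stapler where they stand.

Things in the scene. Friction and masses are not known exactly. Their poses are not given: they have to be found in the camera images.
- cutter: Cream benchtop sticker cutter, fixed to the table, 260 mm deep (x) x 260 wide (y) with its flat deck 110 mm above the table and a rear head 130 mm high. Origin on the table under the machine; in its own frame the body reaches from x = -120 mm (front face, on the robot's side) to +140 mm (rear). Its +x axis points from the front to the rear, horizontally; it stands turned by a varying yaw.
- tray (a joint): How far the loading tray stands out of the machine's front, m: 0 = fully home, start 0.03 to 0.065, stop at 0.12. It slides in along the cutter's +x axis, has about 2 N of friction and stays where it is left; a hard stop ends it at 0.
- tray_face (a point): Centre of the outer face of the tray's grey upright front plate (170 mm wide, 66 mm high, 14 mm thick, no handle), the face that looks to the robot. It is 65 mm above the table, and the plate reaches from 32 to 98 mm above the table. When home, this point is at x = -134 mm in the cutter's frame. Behind the plate lies the low black tray floor with a sheet of round stickers.
- guard (a joint): Angle of the hinged guard, rad: 0 = shut, flat on the deck; start 0.75 to 1.05 (standing up, leaning back), stop at 1.35. A stiff hinge keeps it where it is left, so it must be pushed all the way down; about 2 N at the free edge moves it. A hard stop ends it at 0.
- guard_hinge (a point): Middle of the guard's hinge line, on the guard's underside, at x = +85 mm, y = 0, 111.5 mm above the table in the cutter's frame. The hinge line runs along the cutter's y. The guard reaches from here towards the robot and swings up and away from the robot as it opens.
- guard_edge (a point): Middle of the guard's free edge, on its outer (upper) face. The guard is a clear pane in a yellow frame, 170 mm from the hinge to this edge, 210 mm wide, 12 mm thick (the outer face is 12 mm above the hinge line when shut). Shut, this point is at x = -85 mm in the cutter's frame, 123.5 mm above the table.
- glue: Bystander: white glue bottle with a blue cap, 56 mm diameter, 130 mm tall, loose. Origin at the centre of its underside.
- tape: Bystander: red roll of tape lying flat, 96 mm outer and 68 mm inner diameter, 24 mm high, loose. Origin at the centre of its underside.
- stapler: Bystander: blue stapler, 120 x 32 mm, 45 mm high, loose. Origin at the centre of its underside, x along its length.

How it is judged:
By the outcome, as a careful person would: the job done as asked, in the order asked, and still so for the second after the job is handed in, with the robot touching nothing.
It also fails if it takes over 51 s, if anything falls off the work surface, if the arm or the gripper's body presses on something with over 40 N, if the wrist force passes 120 N, or if a joint passes its speed limit or range.

## Working session

There is one attempt and no reset: what is moved stays moved. The work goes in short steps, Python scripts to look and compute and a tool call to move; the robot and the scene stay as the last step left them, time stands still between calls to the robot, and variables do not carry over. Pictures are saved under pics/ and viewed, about 8 in all and at most 12, crops included, and the job is handed in when it is done.

Besides the shell and the picture viewer there is one more tool, called after "Call:" as name(argument=value, ...) on one line, values as JSON. move_arm: Moves the arm, as the interface text tells. Its arguments: {"type":"object","properties":{"motion":{"type":"array"}},"required":["motion"]}

```bash
mkdir -p pics; cat > h.py <<'E'
import numpy as np, cv2
from workcell import *
def ray(im,rc,fish=False):
    K=im["mtx"];T=np.array(im["camera_from_world"]);r,c=rc
    a=np.array([(c-K[0][2])/K[0][0],(r-K[1][2])/K[1][1]])
    if fish:
        t=np.linalg.norm(a); d=np.array([*(a/max(t,1e-9)*np.sin(t)),np.cos(t)])
    else: d=np.array([a[0],a[1],1.])
    d=d*[1,-1,-1]; R=T[:3,:3]
    d=R.T@d; return -R.T@T[:3,3], d/np.linalg.norm(d)
def tri(rs):
    A=np.zeros((3,3));b=np.zeros(3)
    for o,d in rs:
        P=np.eye(3)-np.outer(d,d);A+=P;b+=P@o
    x=np.linalg.solve(A,b);return x,[np.linalg.norm((np.eye(3)-np.outer(d,d))@(x-o)) for o,d in rs]
def proj(im,p):
    T=np.array(im["camera_from_world"]);q=T[:3,:3]@p+T[:3,3];q=q*[1,-1,-1];k=np.array(im["mtx"])@q;return k[:2]/k[2]
def save(im,n): cv2.imwrite(f"pics/{n}.png",im["color"][:,:,::-1])
E
python3 - <<'E'
from h import *
ims={n:get_image(n) for n in("scene","top")}
for n in ims: save(ims[n],n+"0")
for l in["cutter","tray_face","guard_hinge","guard_edge","glue","tape","stapler"]:
    rs=[]
    for n,im in ims.items():
        m=mark_of(im,l)[:2]; print(l,n,[(np.round(k["location"]),round(k["p"],2)) for k in m])
        if m: rs.append(ray(im,m[0]["location"]))
    if len(rs)==2: x,e=tri(rs);print("   ",x.round(1),np.round(e,1))
print(tcp_to_grasp); o=get_obs();print({k:np.round(v,3) for k,v in o.items()})
both=np.hstack([ims["scene"]["color"],ims["top"]["color"]]);cv2.imwrite("pics/both0.png",cv2.resize(both[:,:,::-1],(800,300),interpolation=cv2.INTER_AREA))
E
```

```text
cutter scene []
cutter top [(array([151., 270.]), 0.7)]
tray_face scene [(array([184., 233.]), 0.93)]
tray_face top [(array([206., 258.]), 0.55)]
    [498.3  32.5  78.8] [5.5 5.5]
guard_hinge scene [(array([261., 307.]), 0.55), (array([188., 278.]), 0.31)]
guard_hinge top []
guard_edge scene [(array([185., 277.]), 0.9)]
guard_edge top [(array([145., 272.]), 0.61)]
    [640.3   2.4 251. ] [2.1 2.1]
glue scene [(array([239., 158.]), 0.59)]
glue top [(array([234., 332.]), 0.81)]
    [ 425.6 -172.4   -4.1] [5.7 5.7]
tape scene [(array([153., 287.]), 0.67)]
tape top [(array([204., 186.]), 0.74)]
    [505.3 239.7  11. ] [2.6 2.6]
stapler scene [(array([214., 367.]), 0.72)]
stapler top [(array([112., 192.]), 0.97)]
    [ 7.731e+02  2.265e+02 -4.000e-01] [1.3 1.3]
18.700000000000003
{'t': np.float64(0.8), 'qpos': array([-1.148,  0.423,  1.63 , -0.   ,  1.089, -0.019]), 'qvel': array([ 0.001,  0.   ,  0.002,  0.   , -0.   , -0.001]), 'joint_torque': array([-2.0000e-03, -5.4452e+01, -2.7403e+01,  6.4000e-02,  1.7000e-02,
        0.0000e+00]), 'ee_pos': array([ 267.251, -564.98 ,  222.736]), 'orientation': array([ 2.654, -1.681,  0.   ]), 'ft_force': array([ 0.402, -0.011, -0.469]), 'moment': array([-0.015,  0.01 ,  0.005]), 'width': np.float64(87.881)}
```

View pics/scene0.png

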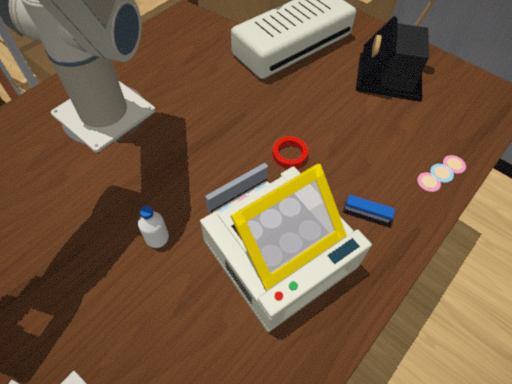

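View pics/top0.png

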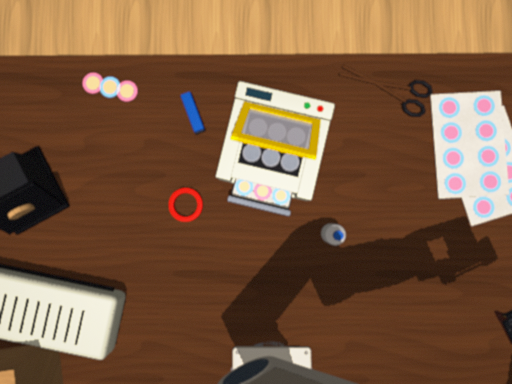

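The scene picture is taken from behind the machine: grey tray plate at about (238,187), raised yellow guard at (290,225), glue at (152,230). In the top picture the plate is at (259,206), with the glue (333,234) and tape (185,204) clear of it. I'll crop both to pick the corners.

```bash
python3 - <<'E'
import cv2
a=cv2.imread("pics/top0.png")[75:225,205:345];b=cv2.imread("pics/scene0.png")[155:335,195:380]
cv2.imwrite("pics/topc.png",cv2.resize(a,None,fx=4,fy=4,interpolation=cv2.INTER_CUBIC))
cv2.imwrite("pics/scenec.png",cv2.resize(b,None,fx=3,fy=3,interpolation=cv2.INTER_CUBIC))
E
```

```text
(no output)
```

View pics/topc.png

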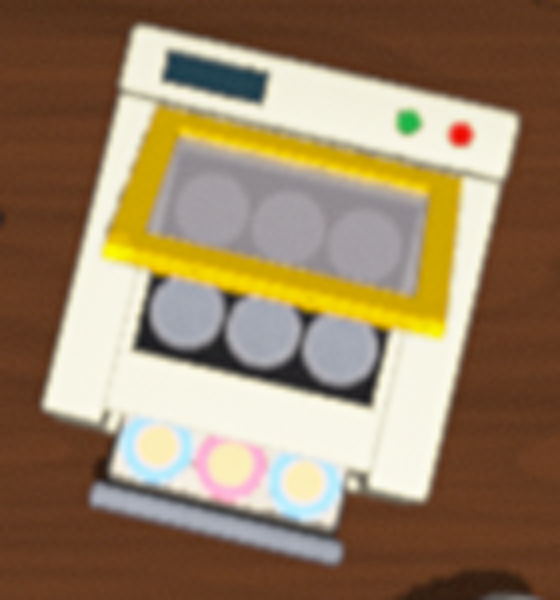

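View pics/scenec.png

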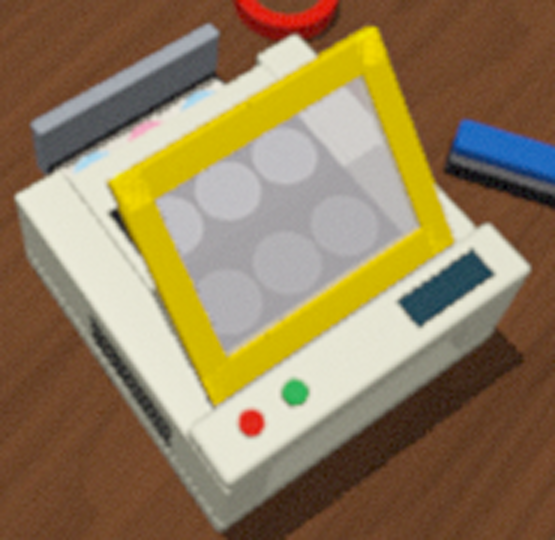

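```bash
python3 - <<'E'
from h import *
from scipy.optimize import least_squares
S=get_image("scene");T=get_image("top")
t=lambda x,y:(x/4+205,y/4+75)
s=lambda x,y:(x/3+195,y/3+155)
def g(th,y,h=12,r=170): return np.array([85-r*np.cos(th)+h*np.sin(th),y,111.5+r*np.sin(th)+h*np.cos(th)])
obs=[(T,t(42,410),lambda d,th:np.array([-120,130,110])),(T,t(428,500),lambda d,th:np.array([-120,-130,110])),
(T,t(138,25),lambda d,th:np.array([140,130,130])),(T,t(519,115),lambda d,th:np.array([140,-130,130])),
(T,t(90,505),lambda d,th:np.array([-134-d,85,98])),(T,t(340,563),lambda d,th:np.array([-134-d,-85,98])),
(S,s(33,122),lambda d,th:np.array([-134-d,-85,98])),(S,s(210,25),lambda d,th:np.array([-134-d,85,98])),
(S,s(18,198),lambda d,th:np.array([-120,-130,110])),(S,s(225,487),lambda d,th:np.array([140,-130,130])),(S,s(530,268),lambda d,th:np.array([140,130,130])),
(T,t(105,242),lambda d,th:g(th,105)),(T,t(446,320),lambda d,th:g(th,-105)),
(S,s(108,182),lambda d,th:g(th,-105,0)),(S,s(362,27),lambda d,th:g(th,105,0))]
def W(p,q): c,n=np.cos(p[2]),np.sin(p[2]); return np.array([p[0]+c*q[0]-n*q[1],p[1]+n*q[0]+c*q[1],q[2]])
def res(p): return np.concatenate([proj(im,W(p,f(p[3],p[4])))-px for im,px,f in obs])
r=least_squares(res,[620,10,-.2,50,.9],loss="soft_l1");p=r.x
print(p.round(3));print(res(p).reshape(-1,2).round(1).tolist())
for n,q in dict(face=[-134-p[3],0,65],home=[-134,0,65],edge=g(p[4],0),shut=[-85,0,123.5],hinge=[85,0,111.5]).items(): print(n,W(p,np.array(q)).round(1))
E
```

```text
[ 6.64647e+02 -6.72400e+00 -2.38000e-01  3.88180e+01  8.18000e-01]
[[0.0, -0.9], [-0.6, -0.2], [-1.0, -0.9], [0.2, -0.8], [0.1, -1.1], [-0.2, -0.5], [-2.2, 0.5], [-1.1, -0.8], [-2.7, -0.8], [0.1, -0.2], [0.2, -0.2], [-0.7, -0.5], [0.8, 0.6], [-2.5, 0.0], [0.9, -0.5]]
face [496.7  34.1  65. ]
home [534.4  24.9  65. ]
edge [642.8  -1.4 243.7]
shut [582.   13.3 123.5]
hinge [747.2 -26.8 111.5]
```

Pose fit: yaw about -0.238, tray about 39 mm out, guard about 0.82 rad. Residuals are mostly under 1 px, 2.8 px at worst, and the heights agree with the text. I'll close the fingers and move to a point in front of the tray plate.

Call:
move_arm(motion=[[11,38,0,0,0,-0.12,0],[23,77,0,0,0,-0.24,0],[34,115,0,0,0,-0.36,0],[46,154,0,0,0,-0.48,0],[57,192,0,0,0,-0.6,0]])

```text
t: 1.32
ee_pos: [324.4, -371.2, 222.7]
orientation: [-2.031, 2.397, -0.0]
ft_force: [1.3, -0.6, 0.3]
width: 57.6
```

Call:
move_arm(motion=[[11,38,0,0,0,-0.08,0],[23,77,0,0,0,-0.08,0],[34,115,0,0,0,-0.08,0],[46,154,0,0,0,-0.08,0],[57,192,0,0,0,-0.08,0]])

```text
t: 1.73
ee_pos: [381.5, -179.2, 223.0]
orientation: [-1.941, 2.47, -0.001]
ft_force: [0.6, 0.5, 0.2]
width: 24.6
```

Call:
move_arm(motion=[[11,38,0,0,0,0,0],[23,77,0,0,0,0,0],[34,115,0,0,0,0,0],[46,154,0,0,0,0,0],[57,192,0,0,0,0,0]])

```text
t: 2.15
ee_pos: [438.6, 13.1, 223.1]
orientation: [-1.941, 2.469, -0.001]
ft_force: [1.6, -1.6, -1.3]
width: 0.5
```

Call:
move_arm(motion=[[9,33,0,0,0,0,0],[9,33,-40,0,0,0,0],[9,33,-80,0,0,0,0],[9,33,-120,0,0,0,0],[9,33,-160,0,0,0,0]])

```text
t: 2.57
ee_pos: [447.7, 44.5, 61.6]
orientation: [-1.942, 2.467, -0.002]
ft_force: [1.4, 0.7, -0.2]
width: 0.6
```

```bash
python3 - <<'E'
from h import *
S=get_image("scene");T=get_image("top")
a=S["color"][100:340,100:400];b=T["color"][60:300,170:370]
cv2.imwrite("pics/pre.png",cv2.resize(np.hstack([a,b])[:,:,::-1],None,fx=1.6,fy=1.6,interpolation=cv2.INTER_CUBIC))
o=get_obs();print(o["ee_pos"],o["ft_force"],o["orientation"])
E
```

```text
[442.30512129  43.81893657  57.16170689] [-0.29927557 -0.11676519  1.180626  ] [ 1.93532967 -2.46067061 -0.0117006 ]
```

View pics/pre.png

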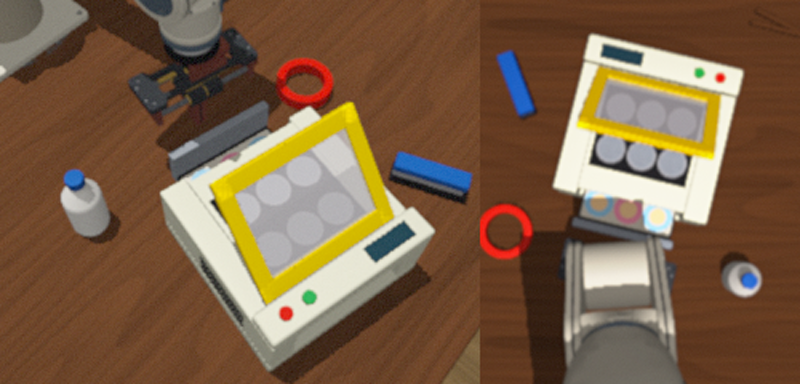

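The arm hangs in front of the plate, its wide side parallel to it, and the glue and tape are clear. Now I push along u = (0.972, -0.236).

Call:
move_arm(motion=[[7,-2,0,0,0,0,0],[14,-4,0,0,0,0,0],[20,-5,0,0,0,0,0],[26,-6,0,0,0,0,0],[32,-8,0,0,0,0,0]])

```text
t: 3.08
ee_pos: [481.7, 35.9, 65.0]
orientation: [-1.939, 2.467, -0.004]
ft_force: [-0.0, 0.1, -0.1]
width: 0.2
```

Call:
move_arm(motion=[[4,-1,0,0,0,0,0],[8,-2,0,0,0,0,0],[12,-3,0,0,0,0,0],[16,-4,0,0,0,0,0],[20,-5,0,0,0,0,0]])

```text
t: 3.5
ee_pos: [499.2, 30.9, 62.6]
orientation: [1.941, -2.469, -0.001]
ft_force: [-2.6, 0.4, 2.3]
width: 0.3
```

Call:
move_arm(motion=[[3,-1,0,0,0,0,0],[6,-1,0,0,0,0,0],[9,-2,0,0,0,0,0],[12,-3,0,0,0,0,0],[14,-3,0,0,0,0,0]])

```text
t: 3.92
ee_pos: [513.4, 27.8, 62.5]
orientation: [1.942, -2.469, -0.0]
ft_force: [-1.6, -1.2, -0.2]
width: 0.2
```

Call:
move_arm(motion=[[2,-0.5,0,0,0,0,0],[4,-1,0,0,0,0,0],[6,-1.5,0,0,0,0,0],[7,-1.7,0,0,0,0,0],[7,-1.7,0,0,0,0,0]])

```text
t: 4.33
ee_pos: [520.6, 26.3, 62.7]
orientation: [-1.942, 2.469, -0.0]
ft_force: [-2.5, -0.4, -0.0]
width: 0.5
```

Call:
move_arm(motion=[[1,-0.2,0,0,0,0,0],[2,-0.5,0,0,0,0,0],[3,-0.7,0,0,0,0,0],[3,-0.7,0,0,0,0,0]])

```text
t: 4.67
ee_pos: [523.0, 25.6, 62.7]
orientation: [1.941, -2.469, -0.001]
ft_force: [-3.1, 0.2, -0.4]
width: 0.5
```

Call:
move_arm(motion=[[1,-0.2,0,0,0,0,0],[2,-0.5,0,0,0,0,0],[2,-0.5,0,0,0,0,0]])

```text
t: 4.92
ee_pos: [523.0, 25.6, 62.7]
orientation: [1.94, -2.467, -0.005]
ft_force: [-9.9, 3.3, 8.3]
width: 0.2
```

Call:
move_arm(motion=[[1,-0.2,0,0,0,0,0],[2,-0.5,0,0,0,0,0],[2,-0.5,0,0,0,0,0]])

```text
t: 5.17
ee_pos: [522.9, 25.5, 62.5]
orientation: [1.938, -2.465, -0.01]
ft_force: [-15.9, 5.8, 13.3]
width: 0.6
```

The tray met its hard stop at TCP x = 523, against about 524 predicted. I'll back off straight out, then go up.

Call:
move_arm(motion=[[-8,2,0,0,0,0,0],[-18,4.5,0,0,0,0,0],[-34,8,0,0,0,0,0],[-44,10,30,0,0,0,0],[-44,10,70,0,0,0,0]])

```text
t: 5.58
ee_pos: [478.6, 34.8, 130.5]
orientation: [1.938, -2.464, -0.007]
ft_force: [0.6, 0.8, -0.5]
width: 0.1
```

Call:
move_arm(motion=[[0,0,40,0,0,0,0],[0,0,80,0,0,0,0],[0,0,120,0,0,0,0],[0,0,160,0,0,0,0],[0,0,180,0,0,0,0]])

```text
t: 6.0
ee_pos: [485.2, 34.7, 318.1]
orientation: [-1.937, 2.464, -0.008]
ft_force: [1.1, 0.9, 0.1]
width: 0.4
```

```bash
python3 - <<'E'
from h import *
S=get_image("scene");T=get_image("top");w=get_image("wrist")
a=S["color"][120:340,180:380];b=T["color"][60:280,190:350]
im=np.hstack([cv2.resize(x,None,fx=2,fy=2,interpolation=cv2.INTER_CUBIC) for x in (a,b)])
cv2.imwrite("pics/home.png",im[:,:,::-1])
o=get_obs();print(o["ee_pos"],o["ft_force"],o["orientation"])
E
```

```text
[484.37349538  34.701454   314.57209764] [-0.2608347  -0.03347227 -0.64637566] [-1.93902728  2.46595741 -0.00535721]
```

View pics/home.png

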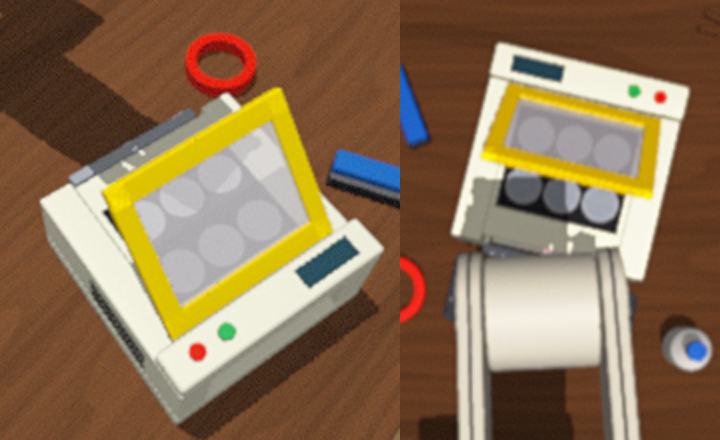

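The scene view shows the plate (about (130,148) in the crop) flush against the front face, with the guard unmoved. Now I move over the guard.

Call:
move_arm(motion=[[38,-9,0,0,0,0,0],[76,-17,0,0,0,0,0],[114,-26,0,0,0,0,0],[152,-35,0,0,0,0,0],[183,-42,0,0,0,0,0]])

```text
t: 6.57
ee_pos: [667.7, -8.1, 309.8]
orientation: [1.94, -2.468, -0.002]
ft_force: [-0.0, 0.7, 0.8]
width: 0.6
```

Call:
move_arm(motion=[[0,0,-20,0,0,0,0],[0,0,-40,0,0,0,0],[0,0,-55,0,0,0,0],[0,0,-60,0,0,0,0],[0,0,-60,0,0,0,0]])

```text
t: 6.98
ee_pos: [664.5, -7.3, 249.0]
orientation: [1.939, -2.466, -0.006]
ft_force: [-1.0, 0.6, -0.2]
width: 0.3
```

```bash
python3 - <<'E'
from h import *
S=get_image("scene")
a=S["color"][60:340,160:400]
cv2.imwrite("pics/g1.png",cv2.resize(a,None,fx=2,fy=2,interpolation=cv2.INTER_CUBIC)[:,:,::-1])
o=get_obs();print(o["ee_pos"],o["ft_force"],o["orientation"],o["qpos"])
E
```

```text
[665.46340896  -7.33520694 250.93169074] [ 0.3860886  -0.31028961  0.23069316] [ 1.94047914 -2.46789332 -0.00278287] [-2.88906151e-02  4.56160593e-01  1.50777689e+00 -3.20343250e-05
  1.18045839e+00  1.78006442e+00]
```

View pics/g1.png

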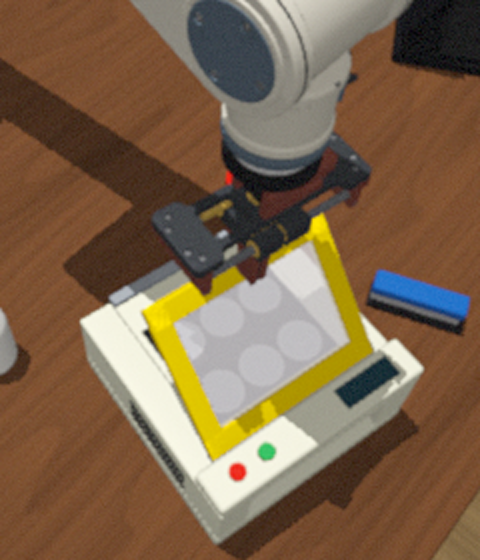

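The gripper is over the guard's free edge, and two dark-red shapes show at about (205,285) and (255,278). I'll project the TCP to see which is the fingertip.

```bash
python3 - <<'E'
from h import *
from scipy.spatial.transform import Rotation as Ro
S=get_image("scene");o=get_obs();R=Ro.from_rotvec(o["orientation"]).as_matrix();p=o["ee_pos"]
print(p,R.round(2).tolist())
for q in([0,0,0],[14,0,0],[-14,0,0],[0,10,0],[0,-10,0],[0,0,-80],[60,0,-80],[-60,0,-80]): print(q,((proj(S,p+R@np.array(q))-[160,60])*2).round())
E
```

```text
[666.16764752  -7.30927338 252.34273156] [[-0.24, -0.97, -0.0], [-0.97, 0.24, -0.0], [0.0, 0.0, -1.0]]
[0, 0, 0] [251. 272.]
[14, 0, 0] [239. 279.]
[-14, 0, 0] [263. 264.]
[0, 10, 0] [245. 264.]
[0, -10, 0] [258. 279.]
[0, 0, -80] [260. 221.]
[60, 0, -80] [202. 255.]
[-60, 0, -80] [315. 189.]
```

The TCP projects to (251,272), so the right-hand shape is the tip, and it is on the outer side of the guard as planned. Now I follow the closing arc.

Call:
move_arm(motion=[[-3.5,0.8,-9,0,0,0,0],[-6,1.6,-16,0,0,0,0],[-12.5,3.3,-23,0,0,0,0],[-19.5,4.9,-29.5,0,0,0,0],[-24.5,6.1,-35.5,0,0,0,0]])

```text
t: 7.5
ee_pos: [640.8, -1.0, 216.6]
orientation: [-1.942, 2.469, -0.0]
ft_force: [1.1, -0.2, 0.4]
width: 0.5
```

Call:
move_arm(motion=[[-5,1.2,-6,0,0,0,0],[-9.5,2.3,-12.5,0,0,0,0],[-14,3.4,-19,0,0,0,0],[-18,4.3,-26,0,0,0,0],[-22,5.3,-32.5,0,0,0,0]])

```text
t: 7.92
ee_pos: [619.3, 4.2, 184.0]
orientation: [-1.942, 2.47, 0.0]
ft_force: [0.7, 0.7, -0.3]
width: 0.1
```

```bash
python3 - <<'E'
from h import *
S=get_image("scene")
a=S["color"][60:340,160:400]
cv2.imwrite("pics/g2.png",cv2.resize(a,None,fx=2,fy=2,interpolation=cv2.INTER_CUBIC)[:,:,::-1])
o=get_obs();print(o["ee_pos"],o["ft_force"],(proj(S,o["ee_pos"])-[160,60])*2)
E
```

```text
[617.84192892   4.28182647 182.51119948] [-0.86222153  0.15690509 -0.37768195] [215.4892711  274.07493634]
```

View pics/g2.png

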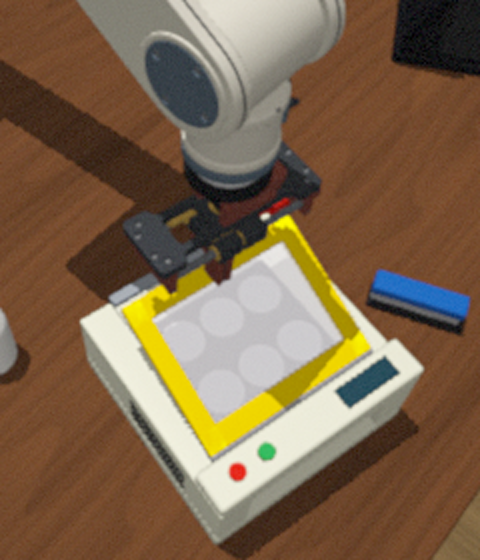

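The guard has come down with the tip, about half way, its free edge now at roughly (210,275). I'll continue.

Call:
move_arm(motion=[[-3.3,0.8,-7,0,0,0,0],[-6.3,1.5,-14.5,0,0,0,0],[-9,2.2,-22,0,0,0,0],[-11.3,2.7,-29.5,0,0,0,0],[-13,3.2,-37,0,0,0,0]])

```text
t: 8.38
ee_pos: [606.4, 7.2, 146.8]
orientation: [1.942, -2.47, -0.0]
ft_force: [0.8, -0.3, 1.3]
width: 0.4
```

Call:
move_arm(motion=[[-1.5,0.3,-5,0,0,0,0],[-2.5,0.6,-10,0,0,0,0],[-3,0.7,-15,0,0,0,0],[-3,0.7,-19,0,0,0,0],[-3,0.7,-20,0,0,0,0]])

```text
t: 8.8
ee_pos: [603.3, 7.9, 126.8]
orientation: [1.941, -2.469, -0.001]
ft_force: [-0.6, 1.0, 1.8]
width: 0.3
```

Call:
move_arm(motion=[[0,0,-1,0,0,0,0],[0,0,-2,0,0,0,0],[0,0,-3,0,0,0,0],[0,0,-3,0,0,0,0]])

```text
t: 9.13
ee_pos: [603.9, 7.9, 124.7]
orientation: [-1.942, 2.469, -0.0]
ft_force: [-0.1, 0.3, 0.1]
width: 0.4
```

Call:
move_arm(motion=[[0,0,-1,0,0,0,0],[0,0,-2,0,0,0,0],[0,0,-2,0,0,0,0],[0,0,-2,0,0,0,0]])

```text
t: 9.47
ee_pos: [604.0, 7.9, 123.8]
orientation: [-1.941, 2.469, -0.001]
ft_force: [-2.8, 0.1, 8.4]
width: 0.7
```

Call:
move_arm(motion=[[0,0,-1,0,0,0,0],[0,0,-2,0,0,0,0],[0,0,-2,0,0,0,0]])

```text
t: 9.72
ee_pos: [604.1, 7.9, 123.6]
orientation: [-1.941, 2.469, -0.001]
ft_force: [-9.7, 0.3, 24.0]
width: 0.4
```

Call:
move_arm(motion=[[0,0,6,0,0,0,0],[0,0,25,0,0,0,0],[0,0,60,0,0,0,0],[0,0,100,0,0,0,0],[0,0,140,0,0,0,0]])

```text
t: 10.13
ee_pos: [603.2, 7.9, 261.7]
orientation: [1.941, -2.469, -0.001]
ft_force: [0.8, -0.6, -0.1]
width: 0.4
```

Call:
move_arm(motion=[[-38,9,15,0,0,0,0],[-76,18,20,0,0,0,0],[-114,27,20,0,0,0,0],[-152,36,20,0,0,0,0],[-160,40,20,0,0,0,0]])

```text
t: 10.55
ee_pos: [438.3, 48.4, 280.3]
orientation: [1.941, -2.467, -0.003]
ft_force: [-0.3, -0.9, -0.7]
width: 0.2
```

```bash
python3 - <<'E'
from h import *
S=get_image("scene");T=get_image("top")
a=S["color"][120:340,100:400];b=T["color"][60:280,170:350]
cv2.imwrite("pics/fin.png",cv2.resize(np.hstack([a,b])[:,:,::-1],None,fx=1.66,fy=1.66,interpolation=cv2.INTER_CUBIC))
for l in["guard_edge","tray_face"]:
    rs=[]
    for im in(S,T):
        m=mark_of(im,l)
        if m: rs.append(ray(im,m[0]["location"])); print(l,m[0])
    if len(rs)==2: print(tri(rs))
print([(l,proj(S,np.array(q)).round(),proj(T,np.array(q)).round()) for l,q in dict(edge=[582,13.3,123.5],face=[534.4,24.9,65]).items()])
o=get_obs();print(o["t"],o["ee_pos"],o["ft_force"])
E
```

```text
guard_edge {'location': [200.2, 256.7], 'p': 0.68}
guard_edge {'location': [174.7, 267.5], 'p': 0.71}
(array([583.09546314,  11.30180733, 123.63672664]), [np.float64(0.7130633007308629), np.float64(0.7130633007310093)])
tray_face {'location': [194.3, 243.8], 'p': 0.6}
tray_face {'location': [193.9, 259.6], 'p': 0.85}
(array([532.56730451,  29.61195701,  73.24557814]), [np.float64(2.313015817161273), np.float64(2.3130158171613178)])
[('edge', array([257., 199.]), array([267., 175.])), ('face', array([244., 198.]), array([262., 194.]))]
10.85 [445.39872526  47.71013588 280.84519761] [-0.08972419  0.25316527 -0.39265062]
```

View pics/fin.png

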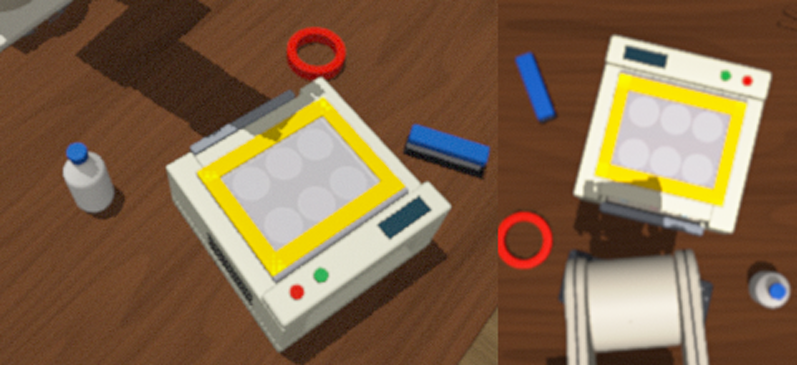

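The guard lies flat: its edge measures 123.6 mm high, against 123.5 mm expected. The plate is flush with the front, the bystanders have not moved, and the arm is clear.

```bash
python3 -c "from workcell import *;print(close_job())"
```

```text
the job is handed in; nothing more can be done
None
```

The sticker cutter is ready and the job is handed in, at about 11 s on the robot's clock. I pushed the tray fully home first, then pressed the guard down flat along its closing arc, with closed fingertips both times.

- **Tray:** it met its hard stop with the TCP at x = 523 mm, about 1 mm from where I predicted, at about 22 N on the wrist. In the last pictures the plate sits flush with the front.
- **Guard:** it stopped with the fingertips at 123.6 mm, pressed with about 26 N. Measured from two views afterwards, its free edge is at [583, 11, 123.6], against [582, 13, 123.5] expected for shut.
- **Disagreement:** the network's mark for the tray face came out 8 mm too high and 5 mm off sideways. It was also about 14 mm too high before the push, so I relied on the hard stop and the picture.
- **Bystanders:** the glue bottle, tape roll and stapler look unmoved in the pictures. The arm was clear of everything at hand-in.

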